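Set the ratchet support and clamp the heat spreader

ROBOT

A 6-joint arm with a two-finger parallel gripper is mounted at the origin on the work surface. World frame = base frame: x ahead of the robot, y to its left, z up, the work surface at z = 0. Lengths are in mm, angles in rad, forces in N, time in s.
With the tool pointing down it reaches from about 275 to 725 mm from the base axis. Payload 15.9 kg.
Tool frame: the origin (TCP) lies midway between the tips of the shut fingers; the grasp point (between the pads) lies 19 mm behind it; z points along the fingers, y is the line along which they close (so a half turn about z gives the same grasp; the last joint's range is limited). The gripper opens to 85 mm and grips with 20 to 120 N. Pads are 22 mm wide; open, the fingers measure 114 mm over their backs; the gripper's body (76 mm by 85 mm) begins 54 mm behind the grasp point. The pads swing forward as they close: fully open they stand 13 mm farther back than shut.
Start: joints at [1.165, 0.213, -0.034, 1.323, 0, 1.571], TCP at [197.37, 459.381, 231.306] pointing down, gripper open.
Joint ranges: [-2.98, 2.98], [-0.74, 1.72], [-1.14, 1.35], [-2.1, 2.04], [-1.57, 1.44], [-3.14, 3.14]. Speed limits (rad/s): [1.89, 1.89, 2.39, 2.57, 3.14, 3.14].

INTERFACE

Orientations are given as a rotation vector (axis times angle).
In Python, from station import r gives the robot as it stands. Calls block until the motion is done:
- r.move_pose(position, orientation): joint-space move of the TCP to a pose.
- r.move_linear(position, attitude=None, velocity=150): straight line of the TCP; attitude=None keeps the orientation; velocity is the mean speed in mm/s.
- r.move_joints(angles): joint-space move.
- r.gripper_to(opening, effort=None): finger opening in mm; effort is the grip in N (None keeps the last); returns when the fingers have stopped.
- r.sleep(seconds).
- r.solve_ik(position, orientation): joint angles nearest the present ones, or None.
- r.snapshot(name): name is "side" or "top"; returns the picture (400x640x3 uint8, red, green, blue); there is no depth.
- r.camera_info(name): a dict with "fx", "fy", "cx", "cy" (pixels), "R" (3x3) and "t" (3): a world point X has camera coordinates R X + t. Camera axes: x right, y down, z forward; pixel columns grow to the right and rows downward; lengths in mm; the calibration is good to about 2 mm. A picture is of the moment at which its call begins. camera_info takes no time and is no camera call.
A pose or a line that the arm cannot do raises r.IKError and nothing moves.
- r.finish_job(): hands the job in; it is judged then, once.
Readings, each from a call of its own:
- r.get_t(): time.
- r.get_joint_pos(): joint angles.
- r.get_joint_velocities(): joint speeds.
- r.get_joint_torque(): joint torques, N m.
- r.get_position(): TCP position.
- r.get_eef_rot(): TCP orientation.
- r.get_contact_force(): force on the tool from outside, world axes, zero at the start.
- r.get_ft_torque(): the same for the moment, N m.
- r.get_opening(): finger opening in mm.
- r.get_grip_force(): force on a finger pad.
Only numpy, scipy, OpenCV 4.12 (cv2) and the standard library are available. Lean on these libraries where they do the work, as an engineer would, in place of code of your own. Each camera call takes 0.05 s, during which the arm holds its last target. There are 200 camera calls.

TASK

Set up the copper heat spreader for drilling in the fixture: raise the ratchet support click by click to its fifth notch above the bottom one, where its saddle is level with the fixed rest, and let go of it; then lay the spreader gently across rest and saddle, between the side cheeks and with its end up to the end stop. Then push the toggle clamp's handle down over centre so that it locks and its pad holds the spreader, and leave the other parts on the desk where they are.

Things in the scene. Friction and masses are not known exactly. Their poses are not given: they have to be found in the camera images.
- jig: Home-made work-holding fixture fixed to the desk. Plywood base 258 x 96 x 12 mm; origin at the centre of its underside, x along the base from the toggle clamp (-x end) to the ratchet support (+x end), y across, z up. At the -x end a wooden riser, 64 mm wide, carries an aluminium cap plate (the fixed rest) and the clamp
- rest (a point): Centre of the fixed rest's top face, where the clamp pad comes down (jig x -13, y 0, z 142 mm). The free part of the rest spans jig x -31 to +5 mm between two side cheeks 8 mm high that lean outwards, 50 mm apart. The spreader lying level on rest and saddle has its centre at z 146 mm
- stop (a point): Middle of the face of the 6 mm high end stop at the clamp end of the rest (jig x -31, y 0, z 142 mm). Laid right up to it the spreader's centre is at jig x +44, y 0; a gap of a few mm does no harm
- column (a joint): Height of the ratchet support's toothed column (m): 0 bottom notch, 0.008 per notch, top notch 0.048. Lifts with about 8 N; a sprung pawl clicks into each notch and holds it, so let go between notches it drops to the notch below. Starts at rest at notch 0, 1, 2 or 3. Set height: fifth notch, 0.040, saddle level with the rest
- saddle (a point): Centre of the saddle's seat on the column (jig x +94, y 0; 102 mm above the desk at the bottom notch, 142 at the set one). Its steel head is 28 mm along jig x with flat faces to grip from above, 22 mm tall under the seat, 36 mm wide in y (top 6 mm: 56 mm); lips 6 mm high, leaning outwards, stand 50 mm apart in y. Housing top: 77 mm above the desk, 36 mm along x
- release_tab (a point): Small steel thumb tab of the pawl, at the +y side of the ratchet support. Pressed down about 8 mm it draws the pawl, and a column raised too far falls to the bottom notch; not needed otherwise
- spreader: Flat copper heat-spreader bar, 150 x 40 x 8 mm, 0.3 to 0.6 kg, lying flat and alone on the desk, both ends alike. Origin at its centre, x along its length, z up
- handle_grip (a point): Point on the axis of the clamp handle's black grip (18 mm dia.), 75 mm from the handle's pivot. The handle points to the jig's -x. Open it leans up about 45 degrees above level, this point at jig x -132, z 235 mm; it comes almost straight down to x -125, z 183, where it lies level on its stop, the grip's top at z 192 from x -100 to -150. The open grip's free end reaches z 263
- clamp_link (a joint): Angle (rad) of the clamp's short link under the handle: 0 open, 1.26 at dead centre, 1.35 locked. Pressing straight down on the grip takes 3 to 15 N, most just before dead centre (grip point 6 mm above its locked height); then it snaps onto its stop and stays. It needs pressing right down: stopped short of dead centre it springs back
- clamp_pad: Sprung rubber pad, 14 mm dia., on the clamp's arm. Origin at the arm's pivot (jig x -63, y 0, z 170 mm). Open, the arm stands upright, 58 mm tall above this pivot, the pad held out 27 mm towards the support and clear of the rest; locked, the arm is level and the pad presses the part with about 10 N
- canister: Bystander: amber glass screw-top canister of standoffs, upright, 60 dia. x 90 mm tall; origin at the centre of its underside
- jack_plate: Bystander: gold RCA jack plate, 85 x 45 x 18 mm with six jacks standing on it; origin at the centre of its underside
- potting_box: Bystander: open grey potting box, 75 x 50 x 28 mm; origin at the centre of its underside
- tube_base: Bystander: tan bakelite tube base, 35 dia. x 31 mm, pins up; origin at the centre of its underside
- capacitor: Bystander: aluminium can capacitor, upright, 35 dia. x 53 mm; origin at the centre of its underside
- transformer: Bystander: small iron-core transformer, 52 x 70 x 40 mm; origin at the centre of its underside
- screwdriver: Bystander: screwdriver lying on the desk, about 200 mm long; origin on its underside
Things that resemble listed ones, but are neither listed nor needed, are in the scene too. Of the things that look like the spreader, take the one that is nearest to the robot's base at the start.

How it is judged (in metres and radians):
On the way, in this order (a step that is already met when the one before it is completed fails the run):
1. the ratchet column rests in its fifth notch, saddle level with the rest (value of joint column between 0.038 and 0.0425 m and velocity of joint column between -0.003 and 0.003 m/s), for 0.3 s.
2. the spreader lies level across rest and saddle, between the cheeks, end up to the stop, and is let go (value of joint column between 0.038 and 0.0425 m and x of spreader in the frame of jig between 0.041 and 0.056 m and y of spreader in the frame of jig between -0.008 and 0.008 m and z of spreader in the frame of jig between 0.143 and 0.149 m and angle between spreader's own z axis and vertical below 0.03 rad and angle between the x axis of spreader and the x axis of jig, either way round below 0.1 rad and contact force between the fingers and spreader below 0.5 N and linear speed of spreader below 0.02 m/s), for 0.3 s.
3. the clamp is locked past dead centre with its pad on the spreader (value of joint clamp_link above 1.29 rad and contact force between clamp_pad and spreader above 5 N), for 0.3 s.
At the end, for the whole second after the job is handed in: Column in its fifth notch (38 to 42.5 mm); spreader level (0.03 rad) on rest and saddle, within 8 mm of the centre line, 0.1 rad of its direction and 12 mm of the stop; clamp locked past dead centre (link over 1.29 rad), pad pressing it with over 5 N; all released and still (all of step 2 and all of step 3); the robot touches nothing.
It fails at once if one of the other parts on the desk is shoved more than 40 mm (distance of any of canister, jack_plate, potting_box, tube_base, capacitor, transformer, screwdriver from where it was at the start of the episode above 0.04 m).
It fails at once if the spreader is dropped onto the fixture (faster than 0.35 m/s just above its seat) (x of spreader in the frame of jig between -0.02 and 0.12 m and y of spreader in the frame of jig between -0.04 and 0.04 m and z of spreader in the frame of jig between 0.1 and 0.17 m and linear speed of spreader above 0.35 m/s).
It also fails if it takes over 64 s, if anything falls off the work surface, if the arm or the gripper's body presses on something with over 40 N, if the wrist force passes 120 N, or if a joint passes its speed limit or range.

## Working session

There is one attempt and no reset: what is moved stays moved. The work goes in short steps, each a Python script; the robot and the scene stay as the last script left them, time stands still between calls to the robot, and variables do not carry over. Pictures are saved under pics/ and viewed, at most 13 in all, crops included, and the job is handed in when it is done.

```bash
mkdir -p pics; ls; python3 - <<'E'
from station import r
import cv2
for n in("top","side"):
    cv2.imwrite(f"pics/{n}0.png",cv2.resize(r.snapshot(n)[:,:,::-1],(800,500),interpolation=cv2.INTER_CUBIC)); print(n,r.camera_info(n))
print(r.get_eef_rot(),r.get_t(),r.get_opening())
E
```

```text
pics
top {'fx': 498.279818687209, 'fy': 498.279818687209, 'cx': 315.44624117905636, 'cy': 199.507125509221, 'R': array([[-0.0598685 , -0.99819377,  0.00499523],
       [-0.97718861,  0.05758572, -0.20441697],
       [ 0.2037601 , -0.01711942, -0.97887116]]), 't': array([  -7.08533744,  581.82060221, 1325.02176122])}
side {'fx': 413.3221031571111, 'fy': 413.3221031571111, 'cx': 317.3050877584705, 'cy': 195.94031907285958, 'R': array([[ 0.99544759, -0.09451734, -0.01227068],
       [-0.08128051, -0.77461388, -0.62718961],
       [ 0.04977526,  0.62533175, -0.77876994]]), 't': array([-572.00628984,  108.90189111, 1382.66693748])}
[-6.32976353e-01 -3.07696050e+00  1.45050036e-03] 0.1 85.65468813127583
```

View pics/top0.png

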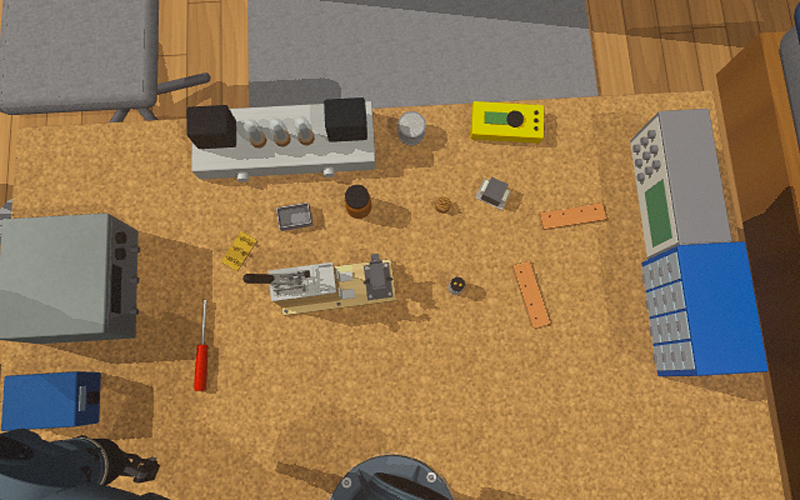

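View pics/side0.png

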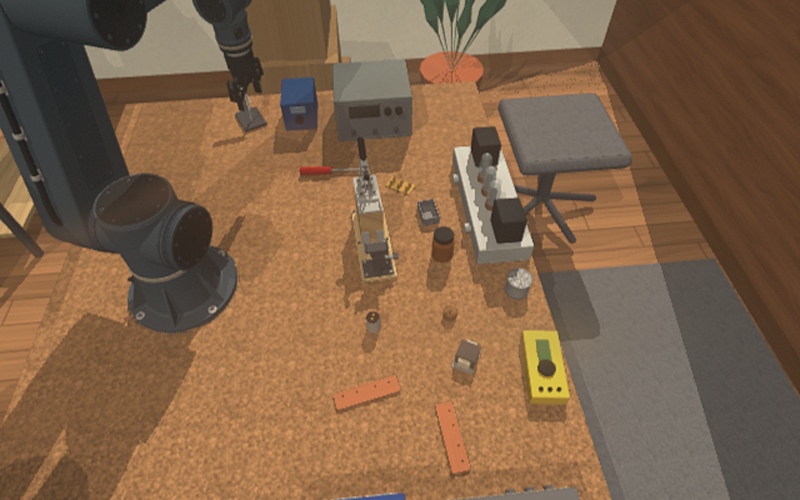

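The top view shows the jig at about (330,285), clamp handle at left (258,279) and saddle at right (377,275), so jig +x is roughly world -y. Spreader candidates in the top view are the copper bars at (532,295) and (573,216). The first is nearer the base at (390,480); in the side view it is at (367,393).

```bash
cat > h.py <<'E'
from station import r
import numpy as np, cv2
from scipy.spatial.transform import Rotation as Ro
def ray(n,p):
    c=r.camera_info(n);R=np.array(c["R"]);t=np.array(c["t"])
    return -R.T@t, R.T@np.array([(p[0]-c["cx"])/c["fx"],(p[1]-c["cy"])/c["fy"],1])
def onplane(n,p,z):
    o,d=ray(n,p);return o+d*(z-o[2])/d[2]
def proj(n,X):
    c=r.camera_info(n);q=np.array(c["R"])@X+c["t"]
    return np.array([c["fx"]*q[0]/q[2]+c["cx"],c["fy"]*q[1]/q[2]+c["cy"]])
def tri(pt,ps):
    A=0;b=0
    for n,p in(("top",pt),("side",ps)):
        o,d=ray(n,p);d=d/np.linalg.norm(d);M=np.eye(3)-np.outer(d,d);A=A+M;b=b+M@o
    return np.linalg.solve(A,b)
def bars(n):
    im=r.snapshot(n);h=cv2.cvtColor(im,cv2.COLOR_RGB2HSV)
    m=cv2.inRange(h,(3,110,140),(12,255,255));m=cv2.morphologyEx(m,cv2.MORPH_OPEN,np.ones((3,3)))
    m=cv2.morphologyEx(m,cv2.MORPH_CLOSE,np.ones((5,5)))
    out=[]
    for c in cv2.findContours(m,0,2)[0]:
        if cv2.contourArea(c)<400:continue
        P=np.array([onplane(n,p,8)[:2] for p in c[:,0].astype(float)],np.float32)
        out.append(cv2.minAreaRect(P)+(c[:,0].mean(0),))
    return out
E
python3 - <<'E'
from h import *
for n in("top","side"):
    for b in bars(n):print(n,b,np.hypot(*b[0]))
t=r.snapshot("top")[190:260,185:325,::-1]; s=r.snapshot("side")[100:230,250:340,::-1]
b=r.snapshot("top")[200:270,400:450,::-1]
T=cv2.resize(t,None,fx=5.5,fy=5.5,interpolation=2)
cv2.imwrite("pics/t1.png",T)
S=cv2.resize(s,None,fx=4.5,fy=4.5,interpolation=2);B=cv2.resize(b,None,fx=6,fy=6,interpolation=2)
C=np.zeros((585,800,3),np.uint8);C[:,:405]=S;C[:420,450:750]=B
cv2.imwrite("pics/s1.png",C)
E
```

```text
side ((649.4657592773438, -465.8964538574219), (41.252685546875, 151.1540985107422), 5.705411911010742, array([361.64705882, 349.27941176])) 799.290484236249
side ((472.3103942871094, -348.9385070800781), (150.37417602539062, 42.18722915649414), 12.1270751953125, array([293.       , 313.8028169])) 587.2266941096244
side ((876.010498046875, 932.6751708984375), (206.58941650390625, 242.44837951660156), 83.39330291748047, array([358.76785714,  50.94642857])) 1279.5613963771975
```

View pics/t1.png

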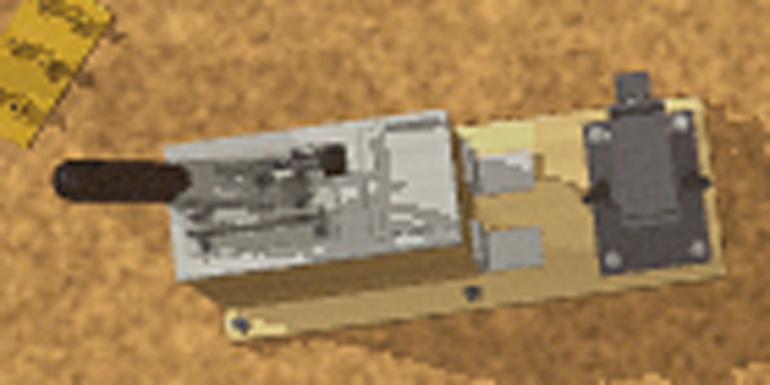

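View pics/s1.png

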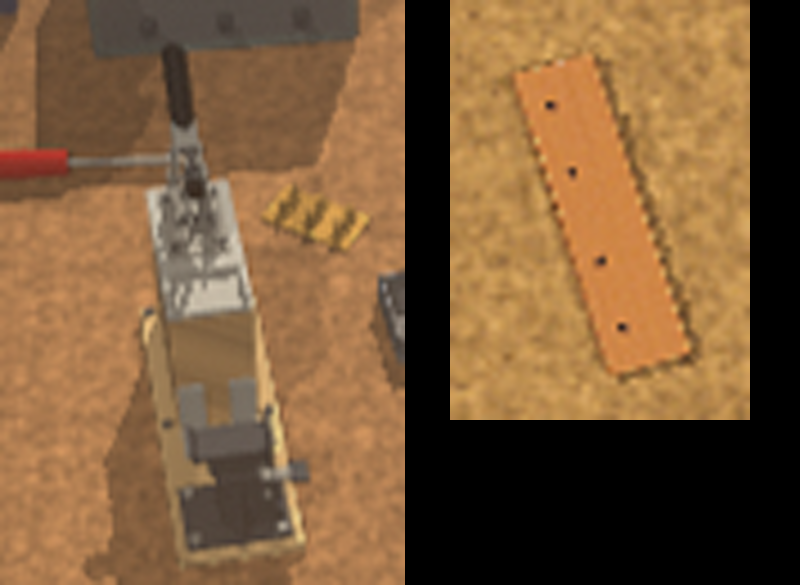

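The top crop shows base corners at about (705,97), (725,275) and (228,340), and the tab on the far side. The side crop shows the saddle head at (190–270, 425–460) and the cap plate. The chosen bar is a plain four-hole copper bar. Next I solve the jig pose.

```bash
python3 - <<'E'
from h import *
T=lambda x,y:(185+(x+.5)/5.5-.5,190+(y+.5)/5.5-.5)
S=lambda x,y:(250+(x+.5)/4.5-.5,100+(y+.5)/4.5-.5)
B=lambda x,y:(400+(x-450+.5)/6-.5,200+(y+.5)/6-.5)
P=np.array([onplane("top",B(*p),8)[:2] for p in((515,75),(598,55),(692,352),(615,377))]);print("bar top",P.mean(0),cv2.minAreaRect(P.astype(np.float32)))
print("base z12 top",*[onplane("top",T(*p),12).round(1)[:2] for p in((705,97),(725,275),(228,340))])
print("base z12 side",*[onplane("side",S(*p),12).round(1)[:2] for p in((303,545),(182,562),(145,315))])
c1=[(165,148),(445,112),(465,243),(178,280)];c2=[(228,180),(255,310),(165,318),(148,190)]
c2=[c2[0],c2[1],c2[2],c2[3]]
for a,b in zip(c1,c2):print("cap",onplane("top",T(*a),142).round(1)[:2],onplane("side",S(*b),142).round(1)[:2],tri(T(*a),S(*b)).round(1))
E
```

```text
bar top [ 469.4149615  -348.68987054] ((469.7132873535156, -349.3400573730469), (149.8052978515625, 41.380516052246094), 12.593708038330078)
base z12 top [568.3 -33.4] [474.5 -38.2] [456.2 217.7]
base z12 side [570.2 -35.7] [480.  -41.8] [462.9 207.8]
cap [533.8 223.4] [538.  222.1] [536.2 224.3 139.2]
cap [543.3  91.1] [548.1  84. ] [546.8  92.2 132.4]
cap [480.4  84.2] [482.6  83. ] [481.6  84.6 140. ]
cap [471.  218.5] [475.9 217.7] [473.6 219.5 139.5]
```

```bash
cat >> h.py <<'E'
TH=0.0712; EX=np.array([np.sin(TH),-np.cos(TH),0]); EY=np.array([np.cos(TH),np.sin(TH),0])
O=np.array([513.6,91.,0])
def J(x,y,z): return O+x*EX+y*EY+np.array([0,0,z])
def att(yaw): # tool down; yaw = world angle of tool y (closing) axis
    y=np.array([np.cos(yaw),np.sin(yaw),0]);z=np.array([0,0,-1.]);x=np.cross(y,z)
    return Ro.from_matrix(np.c_[x,y,z]).as_rotvec()
E
python3 - <<'E'
from h import *
s=r.snapshot("side")[100:230,250:340,::-1];t=r.snapshot("top")[190:260,185:325,::-1]
C=np.zeros((600,800,3),np.uint8)
S=cv2.resize(s[80:130,30:80],None,fx=8,fy=8,interpolation=2)
T=cv2.resize(t[10:60,90:140],None,fx=8,fy=8,interpolation=2)
for n in range(4):
    col=[(0,0,255),(0,255,0),(255,0,0),(0,255,255)][n]
    for x,y in((80,-28),(80,28),(108,28),(108,-28)):
        u,v=proj("side",J(x,y,102+8*n));cv2.circle(S,(int((u-280+.5)*8),int((v-180+.5)*8)),3,col,-1)
        u,v=proj("top",J(x,y,102+8*n));cv2.circle(T,(int((u-275+.5)*8),int((v-200+.5)*8)),3,col,-1)
C[:400,:400]=S;C[:400,400:]=T
cv2.imwrite("pics/n.png",C[:400])
for yw in (TH-np.pi/2,TH+np.pi/2):
  for z in(200,110):print(r.solve_ik(J(94,0,z),att(yw)))
E
```

```text
[-5.30824379e-03  2.62032698e-01 -5.01411454e-02  1.25862248e+00
 -4.44089210e-16  3.06508441e+00]
[-5.30824379e-03  3.08487076e-01 -2.20905657e-01  1.04140359e+00
 -4.44089210e-16  3.06508441e+00]
[-0.00530824  0.2620327  -0.05014115  1.25862248  0.         -0.07650824]
[-0.00530824  0.30848708 -0.22090566  1.04140359  0.         -0.07650824]
```

View pics/n.png

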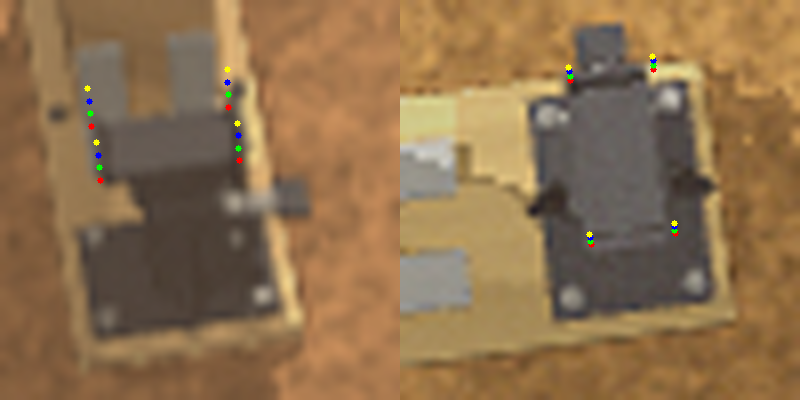

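The saddle outline matches the notch-0 prediction (red) in both views, which also confirms the jig pose. Now I go to the saddle.

```bash
python3 - <<'E'
from h import *
a=att(TH+np.pi/2)
p=r.get_position();r.move_linear([p[0],p[1],340],velocity=250)
r.move_pose(J(94,0,320),a)
r.move_linear(J(94,0,140),velocity=200)
r.gripper_to(60)
r.move_linear(J(94,0,82),velocity=80)
print(r.get_t(),r.get_contact_force())
r.gripper_to(20,20)
print(r.get_t(),r.get_contact_force(),r.get_opening(),r.get_grip_force(),EX,r.get_position()-J(94,0,82))
E
```

```text
5.3667 [ 0.45525074 -1.01446167  0.12113501]
5.7667 [-4.37110626 16.26345282  8.77348497] 27.98756897549316 21.971979662775993 [ 0.07113986 -0.99746635  0.        ] [0.23008324 2.00308523 0.79048976]
```

```bash
python3 - <<'E'
from h import *
d=0
for i in range(4):
    f=r.get_contact_force()@EX
    print(d,f,(r.get_position()-O)@EX)
    if abs(f)<3:break
    d+=np.clip(f/8,-2,2)
    r.move_linear(J(94+d,0,82),velocity=20)
E
```

```text
0 -16.533206808365243 92.01835797772331
-2.0 -1.2035253814318532 91.80114617716373
```

```bash
echo 'O=O-2.2*EX' >> h.py; python3 - <<'E'
from h import *
r.gripper_to(20,60)
z0=r.get_position()[2]
L=[]
for k in range(1,6):
    for dz in (8*k-4,8*k+1.5):
        r.move_linear(J(94,0,82+dz),velocity=40)
        L.append((round(r.get_position()[2]-z0,1),round(r.get_contact_force()[2],1)))
print(L,r.get_opening(),r.get_t())
p=r.get_position()
r.gripper_to(60)
r.move_linear(J(94,0,210),velocity=200)
r.move_linear(J(94,0,320)+[-60,-150,0],velocity=250)
r.sleep(.1)
s=r.snapshot("side")[160:230,260:340,::-1];t=r.snapshot("top")[190:260,185:325,::-1]
S=cv2.resize(s[0:60,15:75],None,fx=6,fy=6,interpolation=2)
T=cv2.resize(t[5:65,80:140],None,fx=6,fy=6,interpolation=2)
for n in range(3,7):
    col={3:(255,0,0),4:(0,255,255),5:(0,0,255),6:(0,255,0)}[n]
    for x,y in((80,-28),(80,28),(108,28),(108,-28)):
        u,v=proj("side",J(x,y,102+8*n));cv2.circle(S,(int((u-275+.5)*6),int((v-160+.5)*6)),2,col,-1)
        u,v=proj("top",J(x,y,102+8*n));cv2.circle(T,(int((u-265+.5)*6),int((v-195+.5)*6)),2,col,-1)
cv2.imwrite("pics/n2.png",np.hstack([S,T]))
print(r.get_t())
E
```

```text
[(np.float64(3.3), np.float64(-4.0)), (np.float64(8.6), np.float64(-3.7)), (np.float64(11.0), np.float64(-3.5)), (np.float64(16.7), np.float64(2.4)), (np.float64(18.9), np.float64(-3.2)), (np.float64(24.7), np.float64(3.0)), (np.float64(26.9), np.float64(-2.8)), (np.float64(32.4), np.float64(-2.3)), (np.float64(34.8), np.float64(-2.8)), (np.float64(40.4), np.float64(-3.2))] 26.21729566985341 8.9417
11.075
```

View pics/n2.png

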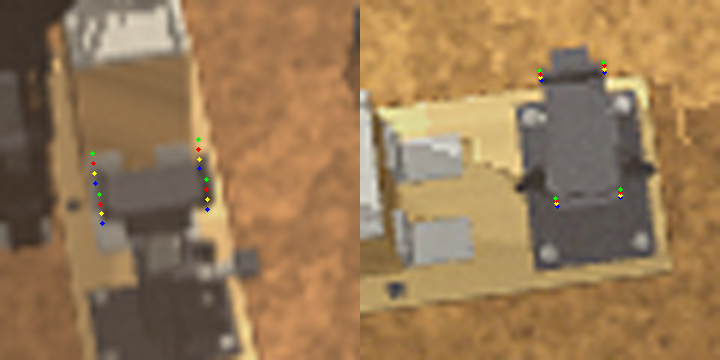

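```bash
python3 - <<'E'
from h import *
a=cv2.imread("pics/side0.png");b=cv2.resize(r.snapshot("side")[:,:,::-1],(800,500),interpolation=cv2.INTER_CUBIC)
cv2.imwrite("pics/side1.png",b)
pk=lambda x,y:((250+x/4.5)*1.25,(100+y/4.5)*1.25)
# top head face in s1 crop: x 195..265, y 418..462
(x0,y0),(x1,y1)=pk(196,424),pk(262,462)
up=lambda im:cv2.resize(im,None,fx=8,fy=8,interpolation=cv2.INTER_CUBIC)
A=up(a[200:320,330:420]);B=up(b[200:320,330:420])
t=A[int((y0-200)*8):int((y1-200)*8),int((x0-330)*8):int((x1-330)*8)]
m=cv2.matchTemplate(B,t,cv2.TM_CCOEFF_NORMED);_,v,_,l=cv2.minMaxLoc(m)
d=np.array([l[0]-(x0-330)*8,l[1]-(y0-200)*8])/10;print("shift px",d,v)
for n in range(7):print(n,proj("side",J(94,0,102+8*n))-proj("side",J(94,0,102)))
# profiles along head centre column
def prof(im,n):
    u,_=proj("side",J(94,0,102+8*n)); g=cv2.cvtColor(im,cv2.COLOR_BGR2GRAY)
    c=int(u*1.25);return g[:,c-12:c+12].mean(1)
print("before",prof(a,0)[235:310].astype(int));print("after",prof(b,5)[220:310].astype(int))
for n in (0,1,3,4,5):print(n,[ (proj("side",J(x,0,102+8*n))[1]*1.25).round(1) for x in(80,108)])
E
```

```text
shift px [-1.45555556 -6.42222222] 0.9120499491691589
0 [0. 0.]
1 [-0.11191811 -1.56355493]
2 [-0.22489564 -3.14191065]
3 [-0.33894772 -4.73527833]
4 [-0.45408975 -6.34387316]
5 [-0.57033743 -7.96791447]
6 [-0.68770676 -9.60762582]
before [116 116 115 113 112 114 113 105  96  92  91  91  92  92  92  87  79  73
  75  84  91  95  97  93  83  75  73  72  69  67  67  67  68  69  69  69
  70  72  74  77  82  96 116 128 126 115 103  95  96 100 103 102 101 100
 101 103 104 105 105 107 111 116 118 116 113 111 114 117 116 113 113 114
 112 114 123]
after [119 121 123 124 125 125 124 123 122 121 123 123 119 114 107  99  95  95
  97  97  97  95  93  90  89  90  94 101 110 115 113 108 106 109 113 113
 111 108 101  89  79  76  75  73  72  72  73  73  74  74  76  77  79  80
  83  88 101 122 136 135 123 110 102 102 107 110 109 107 106 106 109 111
 111 112 114 119 125 127 126 122 119 128 135 134 129 128 129 129 128 125]
0 [np.float64(242.0), np.float64(250.3)]
1 [np.float64(240.0), np.float64(248.4)]
3 [np.float64(236.0), np.float64(244.4)]
4 [np.float64(234.0), np.float64(242.4)]
5 [np.float64(232.0), np.float64(240.4)]
```

Shift and force readings both say the column stopped at notch 4, because the last lift was just short of the click. I'll regrip and lift one more notch with more margin.

```bash
python3 - <<'E'
from h import *
r.move_linear(J(94,0,200),velocity=300)
r.move_linear(J(94,0,116),velocity=120)
r.gripper_to(20,70)
z0=r.get_position()[2];print(r.get_opening(),r.get_contact_force())
for dz in(4,7,9.5,10.5,11.5):
    r.move_linear(J(94,0,116+dz),velocity=30)
    print(round(r.get_position()[2]-z0,2),r.get_contact_force()[2].round(1))
r.gripper_to(60)
r.move_linear(J(94,0,240),velocity=200)
r.move_linear(J(94,0,320)+[-60,-150,0],velocity=300)
r.sleep(.1)
a=cv2.imread("pics/side0.png");b=cv2.resize(r.snapshot("side")[:,:,::-1],(800,500),interpolation=cv2.INTER_CUBIC)
pk=lambda x,y:((250+x/4.5)*1.25,(100+y/4.5)*1.25)
(x0,y0),(x1,y1)=pk(196,424),pk(262,462)
up=lambda im:cv2.resize(im,None,fx=8,fy=8,interpolation=cv2.INTER_CUBIC)
A=up(a[200:320,330:420]);B=up(b[200:320,330:420])
t=A[int((y0-200)*8):int((y1-200)*8),int((x0-330)*8):int((x1-330)*8)]
m=cv2.matchTemplate(B,t,cv2.TM_CCOEFF_NORMED);_,v,_,l=cv2.minMaxLoc(m)
print("shift px",(l[1]-(y0-200)*8)/10,v,r.get_t())
for yw in np.radians([12.4+90,12.4-90]):print(r.solve_ik([471,-349,60],att(yw)))
for yw in (TH,TH-np.pi):print(r.solve_ik(J(47,0,170),att(yw)))
E
```

```text
26.74938510853317 [-0.79111036 -0.72405833  6.52764592]
3.58 -2.7
6.43 -3.8
8.9 -3.2
9.86 -2.7
10.78 -4.7
shift px -7.922222222222217 0.9253706336021423 16.5083
[-0.63770111  0.47316649 -0.10921968  0.98841016  0.         -0.85412193]
[-0.63770111  0.47316649 -0.10921968  0.98841016  0.          2.28747072]
[ 8.93793923e-02  2.70311254e-01 -1.15708881e-01  1.18477619e+00
 -4.44089210e-16  1.58897572e+00]
[ 0.08937939  0.27031125 -0.11570888  1.18477619  0.         -1.55261693]
```

Column is at notch 5 (shift 7.92 px against 7.97 expected). Now the spreader.

```bash
python3 - <<'E'
from h import *
a=att(np.radians(102.4));b=[470.9,-349]
r.move_pose([*b,120],a)
r.gripper_to(56)
r.move_linear([*b,15],velocity=120)
f0=r.get_contact_force()[2];z=15
while z>-8:
    z-=1.5;r.move_linear([*b,z],velocity=40)
    f=r.get_contact_force()[2]-f0
    if f>2.5:break
print(z,r.get_position()[2],f)
r.move_linear([*b,z+4],velocity=40)
r.gripper_to(30,25)
print(r.get_opening(),r.get_contact_force(),r.get_grip_force(),r.get_position(),r.get_t())
E
```

```text
-4.5 -4.157508284827596 5.602146596261621
39.473057803408096 [-0.87288012  0.60898635  4.11477061] 25.22305816411972 [ 4.70886108e+02 -3.48987487e+02 -4.41959446e-01] 22.625
```

```bash
python3 - <<'E'
from h import *
r.gripper_to(30,70)
r.move_linear([470.9,-349,200],velocity=200)
a=att(TH-np.pi)
r.move_pose(J(53,0,200),a)
r.move_linear(J(53,0,157),velocity=80)
r.sleep(.1)
print(r.get_opening(),r.get_contact_force(),r.get_t())
t=r.snapshot("top")[190:260,185:325,::-1]; s=r.snapshot("side")[130:230,250:350,::-1]
T=cv2.resize(t,(800,400),interpolation=2);S=cv2.resize(s,(500,500),interpolation=2)
cv2.imwrite("pics/h_t.png",T)
C=np.zeros((600,800,3),np.uint8);C[:300,:600]=cv2.resize(t,(600,300),interpolation=2)
C[300:,:300]=cv2.resize(s,(300,300),interpolation=2);C[:,600:]=0
cv2.imwrite("pics/h_s.png",S)
E
```

```text
37.49044381460485 [ 1.04788051 -0.50703752 -4.7519816 ] 26.2333
```

View pics/h_s.png

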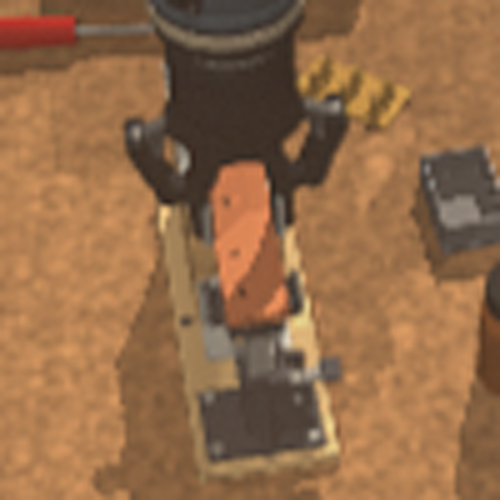

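View pics/h_t.png

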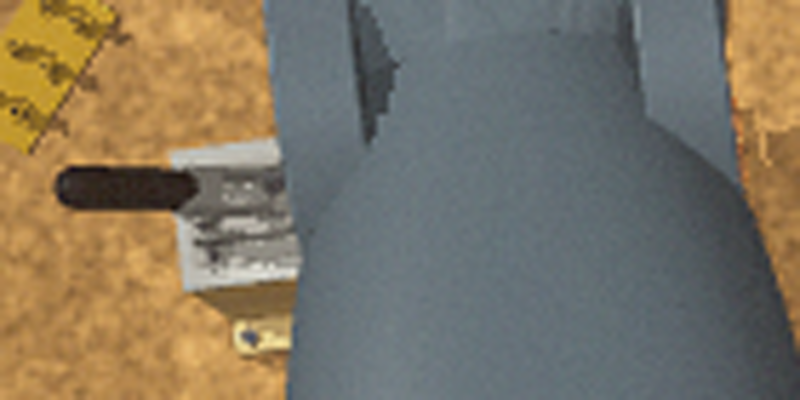

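Side view: bar held level over the fixture, with its near end at about (230,328)–(288,320) and the saddle lips at (207,300) and (293,295). I compare these with the projections to get the lateral error.

```bash
python3 - <<'E'
from h import *
c=lambda X:((proj("side",X)-[250,130]+.5)*5).round(0)
p=r.get_position();print(p-J(53,0,157))
for y in(-20,20):print("bar end top/bot",c(J(128,y,165.5)),c(J(128,y,157.5)))
for y in(-28,28):print("lip outer",y,c(J(94,y,142)),c(J(108,y,142)),c(J(108,y,148)),c(J(80,y,148)))
for y in(-48,48):print("base",c(J(129,y,12)))
s=r.snapshot("side")[:,:,::-1]
C=cv2.resize(s[160:210,275:325],None,fx=12,fy=12,interpolation=2)
cc=lambda X:tuple(int(v) for v in(proj("side",X)-[275,160]+.5)*12)
for y in(-20,20):cv2.circle(C,cc(J(128,y,165.5)),4,(0,255,0),-1);cv2.circle(C,cc(J(128,y,157.5)),4,(255,255,0),-1)
for y in(-28,28):
  for x in(80,108):cv2.circle(C,cc(J(x,y,142)),4,(255,0,0),-1);cv2.circle(C,cc(J(x,y,148)),4,(255,0,255),-1)
cv2.imwrite("pics/h2.png",C)
E
```

```text
[0.31229438 0.01485191 0.49643589]
bar end top/bot [223. 319.] [224. 327.]
bar end top/bot [288. 310.] [289. 319.]
lip outer -28 [206. 303.] [209. 320.] [208. 314.] [202. 280.]
lip outer 28 [294. 291.] [297. 308.] [297. 302.] [290. 268.]
base [195. 472.]
base [337. 452.]
```

View pics/h2.png

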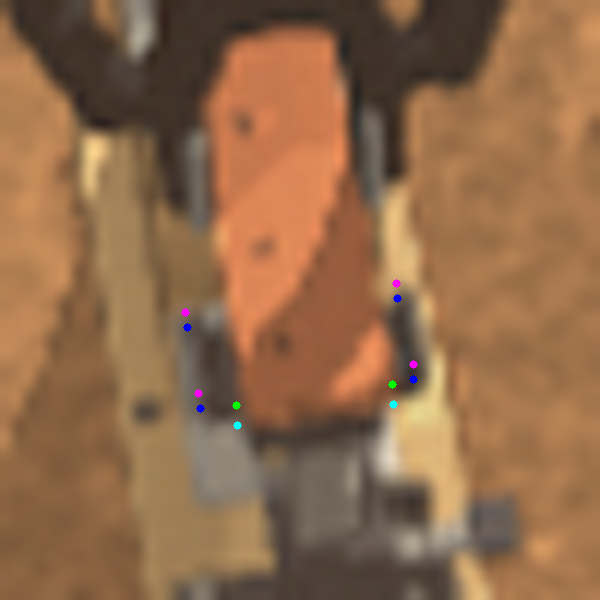

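Bar and saddle match their predictions within about 1 mm, so I lower it.

```bash
python3 - <<'E'
from h import *
r.move_linear(J(48,0,150),velocity=50)
f0=r.get_contact_force().copy()
for z in np.arange(149,137,-1):
    r.move_linear(J(48,0,z),velocity=25)
    d=r.get_contact_force()-f0
    if abs(d[2])>3 or abs(d[:2]).max()>5:break
print(z,d,r.get_position()-J(48,0,0),r.get_t(),r.get_opening())
E
```

```text
141 [-5.43249175 -0.60839752 11.003725  ] [7.30766463e-02 1.32890780e-02 1.41657480e+02] 28.9583 37.53099861545073
```

```bash
python3 - <<'E'
from h import *
r.move_linear(J(48,0,141.6),velocity=20)
r.gripper_to(60)
r.move_linear(J(48,0,230),velocity=150)
r.move_linear(J(48,0,330)+[-130,-200,0],velocity=300)
r.sleep(.1)
t=r.snapshot("top")[190:250,200:320,::-1];s=r.snapshot("side")[130:230,260:340,::-1]
T=cv2.resize(t,None,fx=6,fy=6,interpolation=2)
for y in(-20,20):
  for x in(-31,119):
    cv2.circle(T,tuple(int(v) for v in(proj("top",J(x,y,150))-[200,190]+.5)*6),3,(0,255,0),-1)
S=cv2.resize(s[:60],None,fx=4,fy=4,interpolation=2)
C=np.zeros((600,720,3),np.uint8);C[:360]=T;C[360:,:320]=S
cv2.imwrite("pics/p.png",C);print(r.get_t(),r.get_contact_force())
E
```

```text
31.5083 [ 0.0336974   0.27421047 -0.02628853]
```

View pics/p.png

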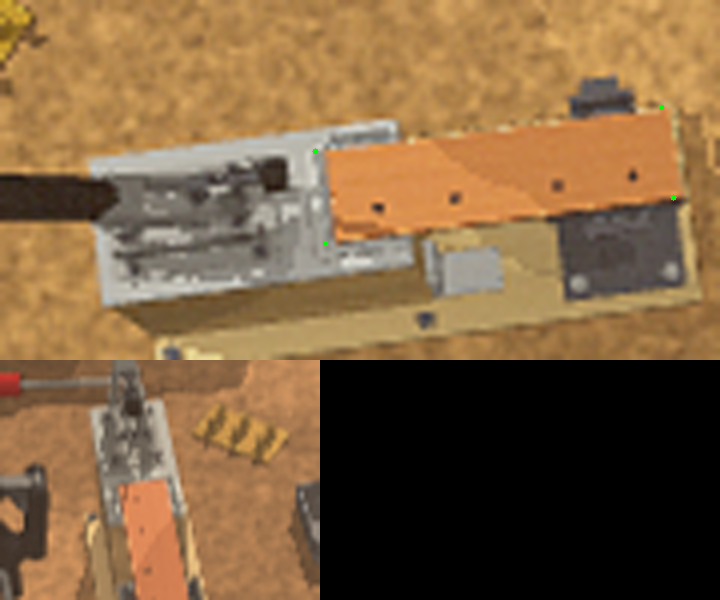

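The bar lies between cheeks and lips, about 4 mm from the stop by the markers (green at jig x −31 and +119). Now the clamp.

```bash
python3 - <<'E'
from h import *
r.gripper_to(0,30)
r.move_pose(J(-128,0,330),att(TH-np.pi))
r.move_linear(J(-128,0,262),velocity=150)
f0=r.get_contact_force().copy();L=[]
for z in list(np.arange(256,200,-6))+list(np.arange(200,186,-1)):
    r.move_linear(J(-128,0,z),velocity=60)
    d=r.get_contact_force()-f0
    L.append((int(z),r.get_position()[2].round(1),*d.round(1)))
    if d[2]>25 and z<197:break
print(*L,sep="\n");print(r.get_t())
E
```

```text
(256, np.float64(256.3), np.float64(-0.1), np.float64(-0.6), np.float64(-1.2))
(250, np.float64(249.8), np.float64(0.2), np.float64(-0.9), np.float64(-1.6))
(244, np.float64(243.9), np.float64(0.4), np.float64(-0.1), np.float64(-1.5))
(238, np.float64(237.9), np.float64(0.6), np.float64(-2.5), np.float64(0.8))
(232, np.float64(231.8), np.float64(-0.2), np.float64(-0.7), np.float64(-0.6))
(226, np.float64(225.7), np.float64(-0.4), np.float64(-0.5), np.float64(-1.1))
(220, np.float64(219.6), np.float64(0.3), np.float64(-0.5), np.float64(-2.1))
(214, np.float64(213.9), np.float64(0.6), np.float64(0.5), np.float64(2.5))
(208, np.float64(208.1), np.float64(0.8), np.float64(0.5), np.float64(2.9))
(202, np.float64(201.8), np.float64(0.0), np.float64(-1.0), np.float64(-1.3))
(200, np.float64(199.9), np.float64(-0.6), np.float64(1.1), np.float64(-0.5))
(199, np.float64(199.0), np.float64(-0.1), np.float64(-0.2), np.float64(-0.9))
(198, np.float64(197.9), np.float64(-0.4), np.float64(0.3), np.float64(-1.6))
(197, np.float64(197.0), np.float64(0.9), np.float64(-0.5), np.float64(-0.5))
(196, np.float64(195.9), np.float64(-0.2), np.float64(-0.4), np.float64(-1.6))
(195, np.float64(194.9), np.float64(-0.1), np.float64(-0.1), np.float64(-0.6))
(194, np.float64(193.9), np.float64(0.2), np.float64(-0.3), np.float64(-0.8))
(193, np.float64(193.0), np.float64(-1.0), np.float64(0.0), np.float64(-1.3))
(192, np.float64(192.0), np.float64(0.6), np.float64(0.9), np.float64(-0.5))
(191, np.float64(191.3), np.float64(-1.2), np.float64(-0.6), np.float64(4.5))
(190, np.float64(190.8), np.float64(-2.2), np.float64(0.7), np.float64(9.1))
(189, np.float64(190.2), np.float64(-3.1), np.float64(1.4), np.float64(14.3))
(188, np.float64(189.6), np.float64(-4.9), np.float64(0.3), np.float64(18.9))
(187, np.float64(188.9), np.float64(-5.8), np.float64(2.0), np.float64(24.1))
40.1667
```

Contact at 192 mm, exactly the locked grip height. Retracting to look.

```bash
python3 - <<'E'
from h import *
r.move_linear(J(-128,0,330),velocity=150)
r.move_pose(J(48,0,340)+[-130,-200,0],att(TH-np.pi))
r.sleep(.1)
t=r.snapshot("top")[190:250,185:320,::-1];s=r.snapshot("side")[110:190,260:340,::-1]
C=np.zeros((600,742,3),np.uint8);T=cv2.resize(t,None,fx=5.5,fy=5.5,interpolation=2)
C[:T.shape[0],:T.shape[1]]=T;C[335:595,:260]=cv2.resize(s,(260,260),interpolation=2)
cv2.imwrite("pics/c.png",C);print(r.get_t(),r.get_contact_force())
E
```

```text
42.925 [-0.47881903 -1.10778206 -0.22089441]
```

View pics/c.png

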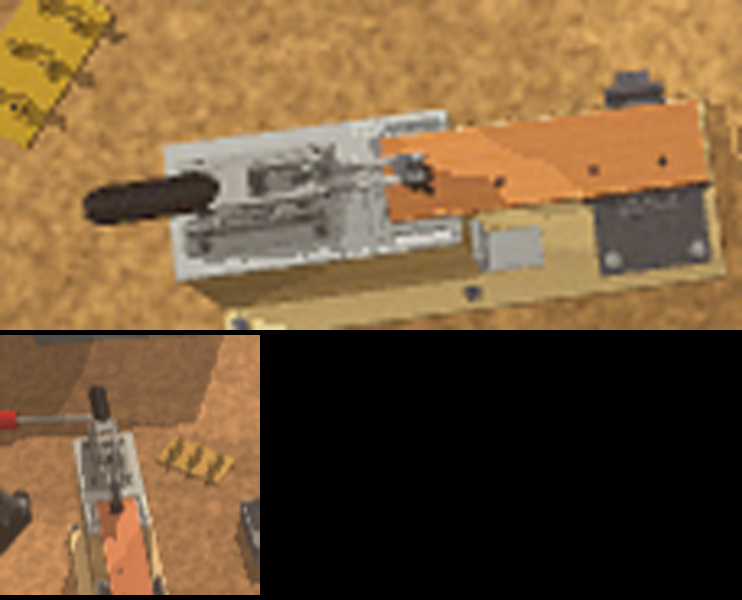

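The handle is level, and the arm lies flat with its pad on the bar at about (415,170). The bar is unmoved, so I hand in.

```bash
python3 -c "
from station import r
print(r.finish_job())"
```

```text
the job is handed in; nothing more can be done
None
```

I handed the job in at about 43 s: the column is in its fifth notch, the spreader lies across rest and saddle about 4 mm off the stop, and the clamp is locked with its pad on it; all of this was checked in camera images and force readings, and no verdict came back.

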